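Set a flat toy board overhanging the drying stand

ROBOT

A 7-joint arm with a two-finger parallel gripper is mounted at the origin on the work surface. World frame = base frame: x ahead of the robot, y to its left, z up, the work surface at z = 0. Lengths are in m, angles in rad, forces in N, time in s.
With the tool pointing down it reaches from about 0.35 to 0.9 m from the base axis. Payload 7.2 kg.
Tool frame: the origin (TCP) lies at the very end of the fingers, on their centre line; the grasp point (between the pads) lies 19 mm behind it; x points along the fingers, z is the direction in which the jaws open and shut, and the axes are right-handed (so a half turn about x gives the same grasp; the last joint's range is limited). The gripper opens to 85 mm and grips with 20 to 120 N. Pads are 22 mm wide; open, the fingers measure 114 mm over their backs; the gripper's body (76 mm by 85 mm) begins 54 mm behind the grasp point. The pads swing forward as they close: fully open they stand 13 mm farther back than shut.
Start: joints at [-1.33, 0.411, -0.013, 1.596, 0.006, 1.134, -0.082], TCP at [0.19, 0.595, 0.2] pointing down, gripper open.
Joint ranges: [-2.95, 2.95], [-0.29, 1.99], [-1.47, 1.44], [0.14, 2.54], [-1.03, 4.17], [0.13, 1.85], [-2.86, 2.86]. Speed limits (rad/s): [2.39, 2.39, 3.01, 3.01, 3.14, 3.14, 3.14].

INTERFACE

Orientations are given as a rotation vector (axis times angle).
In Python, from station import ctrl, jaws, inverse_kinematics, cams gives the robot as it stands. The module is installed in compiled form; this text tells all that it offers. Calls block until the motion is done:
- ctrl.move_to(position, orientation): joint-space move of the TCP to a pose.
- ctrl.line_to(position, speed=0.15, ori=None): straight line of the TCP; ori=None keeps the orientation; speed is the mean speed in m/s.
- ctrl.move_j(angles): joint-space move.
- jaws.set_gripper(opening, squeeze=None): finger opening in m; squeeze is the grip in N (None keeps the last); returns when the fingers have stopped.
- ctrl.wait(seconds).
- inverse_kinematics(position, orientation): joint angles nearest the present ones, or None.
- ctrl.sense(): the state.
- cams.camera(name): name is "scene" or "top" or "wrist"; returns a dict with "color" (384x512x3 uint8, blue, green, red), "fx", "fy", "cx", "cy" (pixels), "k1" (the pictures are not rectified: a ray, as slopes to the right and down, at radius r is drawn at 1 + k1 r^2 times it, then the intrinsics apply), "R" (3x3) and "t" (3): a world point X has camera coordinates R X + t. Camera axes: x right, y down, z forward; pixel columns grow to the right and rows downward; lengths in m; the calibration is good to about 2 mm. A picture is of the moment at which its call begins. There is no depth.
A pose or a line that the arm cannot do raises ctrl.Unreachable and nothing moves.
- ctrl.hand_in(): hands the job in, once; it reports no verdict.
The state is a dict: "t": time; "joint_pos": joint angles; "joint_vel": joint speeds; "joint_torque": joint torques, N m; "tcp_pos": TCP position; "orientation": TCP orientation; "force": force on the tool from outside, world axes, zero at the start; "torque": the same for the moment, N m; "gripper_width": finger opening in m.
Only numpy, scipy, OpenCV 4.12 (cv2) and the standard library are available. Lean on these libraries where they do the work, as an engineer would, in place of code of your own. Each camera call takes 0.05 s, during which the arm holds its last target.

TASK

Push the flat rectangular wooden board across the drying stand, away from the robot, until the scored line near its leading end lies over the stand's far edge, so that 30 mm of the board hangs out, square to that edge, for the next person to take hold of. Only push it with the fingers: do not pinch or lift it or let it fall, and leave everything else where it is.

Things in the scene. Friction and masses are not known exactly. Their poses are not given: they have to be found in the camera images.
- board: Flat rectangular plain-wood board, 150 (its x) x 110 (its y) x 10 mm thick, about 100 g, lying loose on the drying stand. A dark scored line runs across its top 30 mm from each end, and three dark 20 mm discs form a row across its middle. Origin: centre of the underside; x runs along its 150 mm length, roughly towards the stand's far edge (at first turned up to 13 degrees either way); z up. It slides with friction and keeps still when left.
- board_front (a point): Middle of the board's leading end face (the end towards the stand's far edge), half-way up its thickness; axes as the board's.
- board_back (a point): Middle of the board's trailing end face (the end nearest the robot), half-way up its thickness; axes as the board's.
- stand: The drying stand: an upturned shallow wooden crate with a smooth level grey top, 320 (its x, away from the robot) x 540 (its y) mm and 60 mm high, fixed to the table, turned up to 11 degrees. Origin: centre of its foot on the table; x points away from the robot to its far edge, z up.
- stand_edge (a point): Middle of the top of the stand's far edge (60 mm above the table); x points straight out over the edge, away from the robot; y runs along the edge; z up.
- gear_plate: Bystander, leave alone: flat round plain-wood toy gear with 8 teeth and a hole, 112 mm across, 10 mm thick, lying on the stand beside the board, left or right. Origin: centre of the underside.
- roller: Bystander, leave alone: plain wooden roller standing on end on the stand between the board and the flat gear, 30 mm diameter, 38 mm tall. Origin: centre of the underside.
- knob_gear: Bystander, leave alone: small toy gear, 48 mm across, with a 18 mm knob reaching 36 mm high, on the stand near one of its short ends. Origin: centre of the underside.
- can: Bystander on the table: metal can, 60 mm diameter, 160 mm tall. Origin: centre of the underside.
- arch: Bystander on the table: plastic arch block, 30 x 90 x 60 mm high. Origin: centre of the underside.
- brush: Bystander on the table: cleaning brush lying on its side. Origin: underside, mid-length.
There are look-alikes about, which are no part of the job. What is shaped like the board but blue or turquoise is not meant.

How it is judged:
At the end, for the whole second after the job is handed in: The middle of the board's leading end stands 22 to 38 mm out beyond the stand's far edge, its length within 0.12 rad (7 degrees) of square to that edge; the board lies flat and at rest on the stand, and every bystander is within 15 mm of where it began (x of board_front in the frame of stand_edge between 0.022 and 0.038 m and angle between the x axis of board and the x axis of stand, either way round below 0.12 rad and y of board in the frame of stand between -0.27 and 0.27 m and height (world z) of board between 0.055 and 0.065 m and angle between board's own z axis and vertical below 0.05 rad and linear speed of board below 0.01 m/s and distance of each of gear_plate, roller, knob_gear, can, arch, brush from where it was at the start of the episode below 0.015 m); the robot touches nothing.
It fails at once if the board is lifted off the stand or falls from it (height (world z) of board above 0.072 m or height (world z) of board below 0.04 m).
It fails at once if the board is tipped up (angle between board's own z axis and vertical above 0.2 rad).
It fails at once if a bystander is moved by more than 15 mm (distance of any of gear_plate, roller, knob_gear, can, arch, brush from where it was at the start of the episode above 0.015 m).
It also fails if it takes over 42 s, if anything falls off the work surface, if the arm or the gripper's body presses on something with over 40 N, if the wrist force passes 120 N, or if a joint passes its speed limit or range.

## Working session

There is one attempt and no reset: what is moved stays moved. The work goes in short steps, each a Python script; the robot and the scene stay as the last script left them, time stands still between calls to the robot, and variables do not carry over. Pictures are saved under pics/ and viewed, and the job is handed in when it is done.

```bash
mkdir -p pics; python3 - <<'E'
from station import ctrl,cams
import cv2
for n in ["scene","top"]:
    c=cams.camera(n); cv2.imwrite(f"pics/{n}0.png",c["color"])
    print(n,c["fx"],c["fy"],c["cx"],c["cy"],c["k1"],c["R"].round(4).tolist(),c["t"])
s=ctrl.sense();print(s["t"],s["tcp_pos"],s["orientation"],s["force"])
E
```

```text
scene 428.49835525459804 428.49835525459804 253.91606929099385 192.58520703707833 -0.050272042386105165 [[0.7743, 0.6326, 0.0133], [0.4332, -0.5147, -0.7399], [-0.4612, 0.5787, -0.6726]] [-0.41737078 -0.1700233   1.52271835]
top 368.3914101746136 368.3914101746136 255.25891683021214 187.36424721083006 -0.017227737928909588 [[-0.0087, -0.9999, 0.0052], [-0.9762, 0.0074, -0.2169], [0.2168, -0.0069, -0.9762]] [0.02382116 0.52694477 1.07395944]
0.1 [0.18983632 0.59495673 0.19882236] [-0.97973227  1.34075396  0.97818302] [-0.71025492  0.37596379  0.31144677]
```

View pics/top0.png

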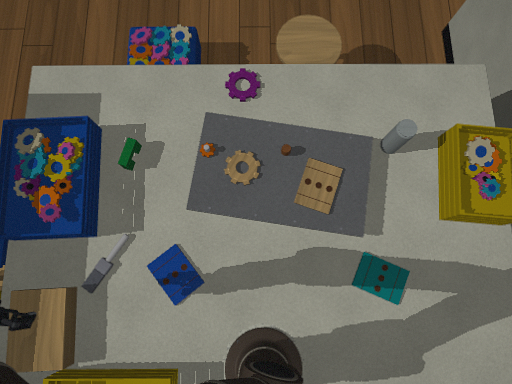

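View pics/scene0.png

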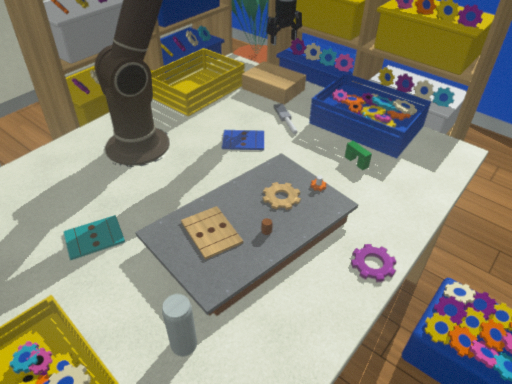

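The top view shows the grey stand with corners near (206,113), (372,138), (363,236) and (187,210). The wooden board is centred near (319,185), the roller at (287,149) and the gear at (242,167). The can is near (398,137), off the stand's right end.

```bash
cat > h.py <<'E'
import numpy as np,cv2
from station import ctrl,cams,jaws,inverse_kinematics
def ray(c,px,z):
    K=np.array([[c["fx"],0,c["cx"]],[0,c["fy"],c["cy"]],[0,0,1.]])
    u=cv2.undistortPoints(np.array(px,float).reshape(-1,1,2),K,np.array([c["k1"],0,0,0,0.])).reshape(-1,2)
    d=np.c_[u,np.ones(len(u))]@np.array(c["R"]); o=-np.array(c["R"]).T@np.array(c["t"])
    return o+d*((z-o[2])/d[:,2])[:,None]
def proj(c,X):
    K=np.array([[c["fx"],0,c["cx"]],[0,c["fy"],c["cy"]],[0,0,1.]])
    return cv2.projectPoints(np.array(X,float).reshape(-1,3),cv2.Rodrigues(np.array(c["R"]))[0],np.array(c["t"],float),K,np.array([c["k1"],0,0,0,0.]))[0].reshape(-1,2)
def big(mask,near=None):
    cs=cv2.findContours(mask,cv2.RETR_EXTERNAL,cv2.CHAIN_APPROX_NONE)[0]
    if near is not None: cs=[c for c in cs if cv2.pointPolygonTest(c,near,False)>=0]
    return max(cs,key=cv2.contourArea)
def quad(pts):
    """fit lines to the 4 sides of a contour of metric points (n,2); corners"""
    p=np.float32(pts); box=cv2.boxPoints(cv2.minAreaRect(p)); L=[]
    for i in range(4):
        a,b=box[i],box[(i+1)%4]; e=b-a; n=np.linalg.norm(e); e=e/n
        s=(p-a)@e/n; d=np.abs((p-a)@np.array([-e[1],e[0]]))
        q=p[(s>.12)&(s<.88)&(d<.015)]
        L.append(cv2.fitLine(q,cv2.DIST_HUBER,0,1e-4,1e-4).ravel())
    return np.array([(lambda a,b:a[2:]+a[:2]*np.linalg.solve(np.c_[a[:2],-b[:2]],b[2:]-a[2:])[0])(L[i-1],L[i]) for i in range(4)])
def show(c,name,polys):
    im=cv2.resize(c["color"],None,fx=1.5,fy=1.5)
    for X in polys: cv2.polylines(im,[np.int32(proj(c,X)*1.5)],True,(0,255,0),1)
    cv2.imwrite(name,im)
def board_mask(im):
    h=cv2.cvtColor(im,cv2.COLOR_BGR2HSV)
    m=cv2.inRange(h,(8,70,100),(28,255,255))
    return cv2.morphologyEx(m,cv2.MORPH_CLOSE,np.ones((7,7)))
def stand_mask(im):
    h=cv2.cvtColor(im,cv2.COLOR_BGR2HSV)
    return cv2.inRange(h,(0,0,55),(180,60,135))
E
python3 - <<'E'
from h import *
for n,s,b in [("top",(270,180),(325,172)),("scene",(300,235),(218,240))]:
    c=cams.camera(n); im=c["color"]; h=cv2.cvtColor(im,cv2.COLOR_BGR2HSV)
    print(n,"stand hsv",h[s[1]-3:s[1]+3,s[0]-3:s[0]+3].reshape(-1,3).mean(0),"board",h[b[1],b[0]], "table",h[260,250])
    m1=stand_mask(im);m2=board_mask(im)
    cv2.imwrite(f"pics/m_{n}.png",np.hstack([m1,m2])[::1,::1][:, :][:384,:1024] if 0 else cv2.resize(np.hstack([m1,m2]),(800,300)))
    try:
        q=quad(ray(c,big(m2,b),.07)[:,:2]); print("board",q.round(4).tolist(),np.linalg.norm(np.roll(q,-1,0)-q,axis=1).round(4))
    except Exception as e: print(e)
E
```

```text
top stand hsv [90.5         6.77777778 82.77777778] board [ 17 127  90] table [ 28  23 146]
board [[0.4426000118255615, -0.19660000503063202], [0.5806999802589417, -0.2468000054359436], [0.616599977016449, -0.14669999480247498], [0.4794999957084656, -0.09690000116825104]] [0.1469 0.1063 0.1459 0.1062]
scene stand hsv [ 91.88888889  10.19444444 129.38888889] board [ 20 106 185] table [105   8 126]
board [[0.4442000091075897, -0.20059999823570251], [0.5882999897003174, -0.2524000108242035], [0.625, -0.14959999918937683], [0.48330000042915344, -0.09889999777078629]] [0.1531 0.1091 0.1506 0.1089]
```

```bash
ls pics
```

```text
m_scene.png
m_top.png
scene0.png
top0.png
```

View pics/m_top.png

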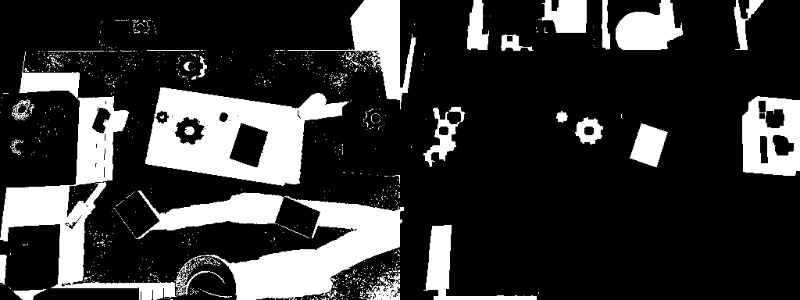

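View pics/m_scene.png

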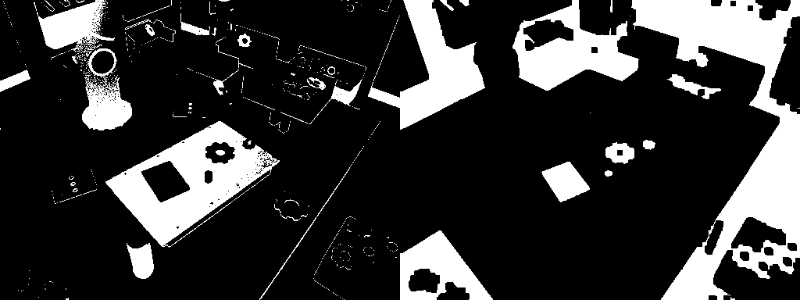

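```bash
cat >> h.py <<'E'
def line(p,a,b,lo=.08,hi=.92,tol=.008):
    p=np.float32(p);a=np.float32(a);b=np.float32(b)
    for k in range(3):
        e=b-a;n=np.linalg.norm(e);e/=n
        s=(p-a)@e/n;d=np.abs((p-a)@np.array([-e[1],e[0]]))
        q=p[(s>lo)&(s<hi)&(d<tol)]
        l=cv2.fitLine(q,cv2.DIST_HUBER,0,1e-4,1e-4).ravel()
        a,b=[l[2:]+l[:2]*((x-l[2:])@l[:2]) for x in (a,b)]; tol=max(tol*.6,.003)
    return a,b,len(q)
E
python3 - <<'E'
from h import *
C={"top":[(206,113),(372,138),(363,236),(187,210)],"scene":[(356,208),(210,298),(138,236),(282,157)]}
for n,px in C.items():
    c=cams.camera(n); m=stand_mask(c["color"]); m=cv2.morphologyEx(m,cv2.MORPH_OPEN,np.ones((3,3)))
    cnt=big(m,(270.,215.) if n=="top" else (300.,235.)); P=ray(c,cnt,.06)[:,:2]; g=ray(c,px,.06)[:,:2]
    print(n,g.round(3).tolist())
    for i,(nm) in enumerate(["far","right","near","left"]):
        a,b,k=line(P,g[i],g[(i+1)%4]); d=(a-b); 
        print(nm,a.round(4),b.round(4),k,"ang deg",np.degrees(np.arctan2(d[1],d[0])).round(2),"len",np.linalg.norm(d).round(4))
    q=quad(ray(c,big(board_mask(c["color"]),(325,172) if n=="top" else (218,240)),.07)[:,:2])
    ctr=q.mean(0); print("board ctr",ctr.round(4), "ang",[np.degrees(np.arctan2(*(q[j]-q[i])[::-1])).round(2) for i,j in((0,1),(3,2))])
    show(c,f"pics/fit_{n}.png",[np.c_[q,np.full(4,.07)],np.c_[g,np.full(4,.06)]])
E
```

```text
top [[0.772, 0.176], [0.684, -0.352], [0.375, -0.301], [0.458, 0.227]]
far [0.777  0.1748] [ 0.6892 -0.353 ] 139 ang deg 80.56 len 0.5351Traceback (most recent call last):
  File "<stdin>", line 8, in <module>
  File "h.py", line 41, in line
    l=cv2.fitLine(q,cv2.DIST_HUBER,0,1e-4,1e-4).ravel()
      ~~~~~~~~~~~^^^^^^^^^^^^^^^^^^^^^^^^^^^^^^
cv2.error: OpenCV(4.12.0) /io/opencv/modules/imgproc/src/linefit.cpp:50: error: (-215:Assertion failed) count > 0 in function 'fitLine2D_wods'
```

```bash
python3 - <<'E'
from h import *
C={"top":[(206,113),(372,138),(363,236),(187,210)],"scene":[(356,208),(210,298),(138,236),(282,157)]}
for n,px in C.items():
    c=cams.camera(n); m=stand_mask(c["color"]); m=cv2.morphologyEx(m,cv2.MORPH_OPEN,np.ones((3,3)))
    cnt=big(m,(270.,215.) if n=="top" else (300.,235.)) if n=="scene" else big(m,(230,200)); P=ray(c,cnt,.06)[:,:2]; g=ray(c,px,.06)[:,:2]
    print(n,g.round(3).tolist())
    for i,(nm) in enumerate(["far","right","near","left"]):
      try:
        a,b,k=line(P,g[i],g[(i+1)%4],tol=.012); d=(a-b); 
        print(nm,a.round(4),b.round(4),k,"ang deg",np.degrees(np.arctan2(d[1],d[0])).round(2),"len",np.linalg.norm(d).round(4))
      except Exception as e: print(nm,"fail")
    q=quad(ray(c,big(board_mask(c["color"]),(325,172) if n=="top" else (218,240)),.07)[:,:2])
    ctr=q.mean(0); print("board ctr",ctr.round(4), "ang",[np.degrees(np.arctan2(*(q[j]-q[i])[::-1])).round(2) for i,j in((0,1),(3,2))])
    show(c,f"pics/fit_{n}.png",[np.c_[q,np.full(4,.07)],np.c_[g,np.full(4,.06)]])
    K={"top":[(287,149),(398,137)],"scene":[(266,226),(180,330)]}[n]; print("roller top",ray(c,K[0],.098 if n=="top" else .098))
    print("gear",ray(c,[(242,167) if n=="top" else (281,196)],.07),"board3",)
E
```

```text
top [[0.772, 0.176], [0.684, -0.352], [0.375, -0.301], [0.458, 0.227]]
far [0.777  0.1748] [ 0.6892 -0.353 ] 139 ang deg 80.56 len 0.5351
right fail
near [ 0.3723 -0.3006] [0.4603 0.2262] 148 ang deg -99.48 len 0.5341
left [0.4589 0.2313] [0.7729 0.1783] 77 ang deg 170.42 len 0.3184
board ctr [ 0.5299 -0.1718] ang [np.float32(-19.97), np.float32(-19.92)]
roller top [[ 0.63663897 -0.07748007  0.098     ]]
gear [[0.58886786 0.0598379  0.07      ]] board3
scene [[0.783, 0.158], [0.672, -0.324], [0.394, -0.307], [0.482, 0.212]]
far [0.7833 0.1572] [ 0.7022 -0.3262] 117 ang deg 80.48 len 0.4901
right [ 0.6657 -0.3557] [ 0.394  -0.3088] 61 ang deg -9.8 len 0.2757
near [ 0.3791 -0.3041] [0.4703 0.214 ] 102 ang deg -99.98 len 0.526
left [0.4836 0.221 ] [0.784  0.1617] 43 ang deg 168.84 len 0.3063
board ctr [ 0.5353 -0.1754] ang [np.float32(-19.77), np.float32(-19.85)]
roller top [[ 0.65133425 -0.09033434  0.098     ]]
gear [[0.59604794 0.05167329 0.07      ]] board3
```

View pics/fit_top.png

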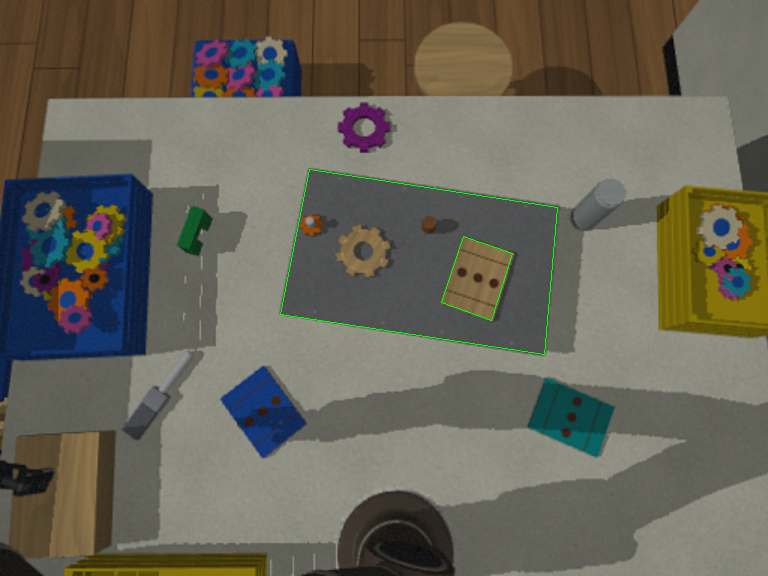

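Both views give a consistent geometry. The stand's yaw is about -9.5°, its depth measures 0.321 m (0.320 given) and the board measures 147x106 mm at contour pixel centres, with yaw -19.9°. I'll push with two spread fingers held square to the edge, which should also square up the board.

```bash
cat >> h.py <<'E'
from scipy.spatial.transform import Rotation as Ro
A=np.radians(-9.5); U=np.array([np.cos(A),np.sin(A)]); V=np.array([-U[1],U[0]])
def uv(u,v,z): return np.r_[u*U+v*V,z]
def tool():
    best=None
    for s in (1,-1):
        zx=np.r_[s*V,0]; x=np.array([0,0,-1.]); y=np.cross(zx,x)
        r=Ro.from_matrix(np.c_[x,y,zx])
        d=(Ro.from_rotvec(ctrl.sense()["orientation"]).inv()*r).magnitude()
        if best is None or d<best[0]: best=(d,r.as_rotvec())
    return best[1]
E
python3 - <<'E'
from h import *
print(Ro.from_rotvec(ctrl.sense()["orientation"]).as_matrix().round(2))
o=tool(); print(o, inverse_kinematics(uv(.437,-.078,.2),o), inverse_kinematics(uv(.437,-.078,.063),o), inverse_kinematics(uv(.61,-.078,.063),o))
ctrl.move_to(uv(.437,-.078,.2),o); jaws.set_gripper(.06)
s=ctrl.sense(); print(s["t"],s["tcp_pos"],s["force"],s["gripper_width"])
ctrl.line_to(uv(.437,-.078,.085),speed=.1)
ctrl.wait(.2); s=ctrl.sense(); print(s["t"],s["tcp_pos"],s["force"])
for n in("top","scene"):
    c=cams.camera(n); cv2.imwrite(f"pics/{n}1.png",c["color"])
E
```

```text
[[-0.   -0.95  0.3 ]
 [-0.    0.3   0.95]
 [-1.   -0.   -0.  ]]
[-1.08618905  1.28305832  1.08618905] [-0.72966867  0.1231947   1.07330464  2.05733821 -0.1263915   1.02877841
  1.81088575] [-0.38049169  0.36076624  0.75241136  2.19703832 -0.37825869  0.7118245
  2.03608835] [-0.20491522  0.59975104  0.5971      1.78339178 -0.42117512  0.88868015
  1.98675591]
3.4667 [ 0.41818071 -0.14900534  0.19998415] [ 0.63815448  0.74116231 -0.29605669] 0.0596780461523926
4.9667 [ 0.41847176 -0.14897864  0.08536205] [-0.10097575  0.20338074  0.51465314]
```

```bash
python3 -c "
import cv2,numpy as np
a=cv2.imread('pics/top1.png')[90:290,180:440];b=cv2.imread('pics/scene1.png')[120:320,120:380]
cv2.imwrite('pics/c1.png',cv2.resize(np.hstack([a,b]),(800,308)))"
```

```text
(no output)
```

View pics/c1.png

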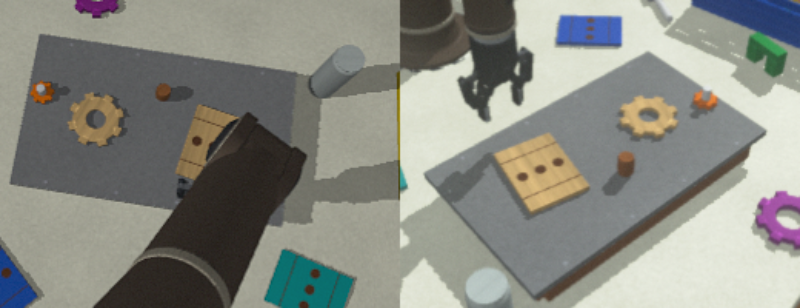

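```bash
python3 - <<'E'
from h import *
for n in("top","scene"):
    c=cams.camera(n); p=ctrl.sense()["tcp_pos"]
    im=c["color"].copy()
    for s in(-.035,0,.035):
        q=proj(c,p+s*np.r_[V,0])[0];print(n,q); cv2.circle(im,tuple(int(x) for x in q),2,(0,0,255),-1)
    f=im[90:290,180:440] if n=="top" else im[120:320,120:380]
    cv2.imwrite(f"pics/d_{n}.png",cv2.resize(f,None,fx=3,fy=3))
print(p,ctrl.sense()["gripper_width"])
E
```

```text
top [324.73297121 222.91384651]
top [312.92540333 221.05669071]
top [301.13335061 219.20107886]
scene [176.00466562 207.26675392]
scene [186.59749481 201.55297729]
scene [196.89936429 195.99825095]
[ 0.4182435  -0.1489785   0.08512555] 0.06035019933416749
```

View pics/d_scene.png

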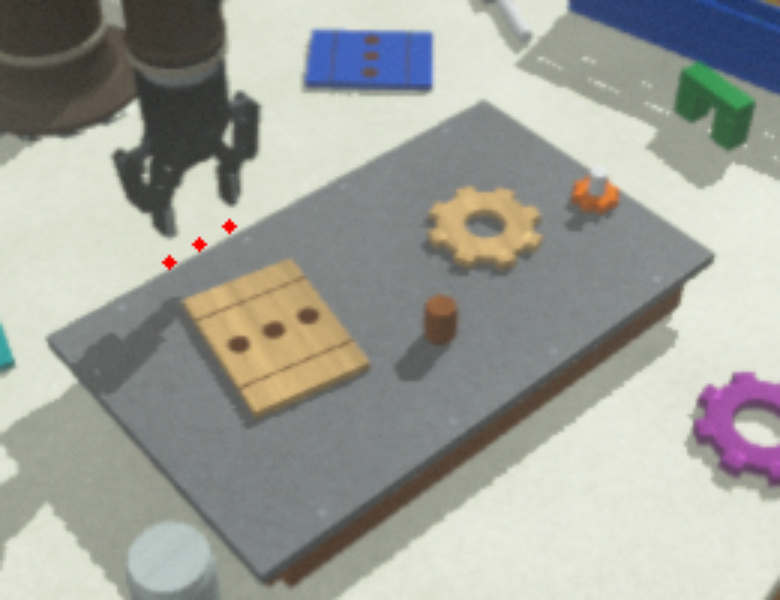

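View pics/d_top.png

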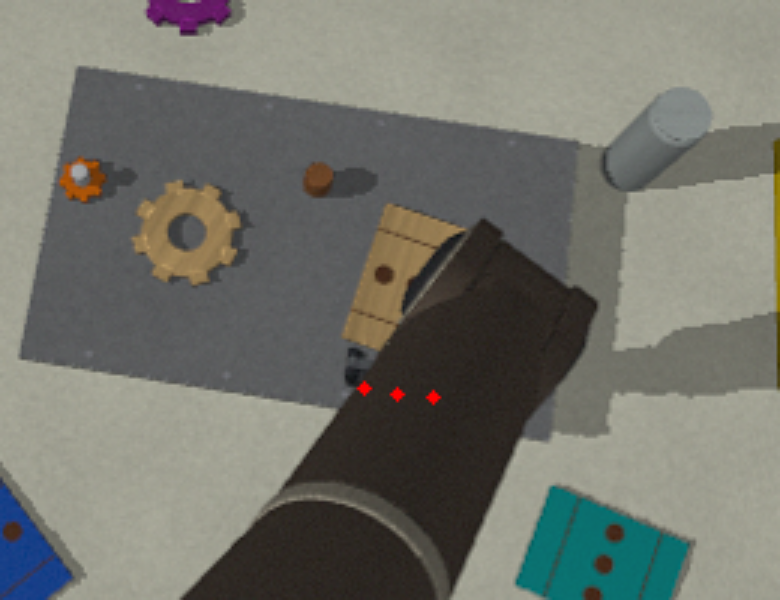

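The scene view shows the fingertips about 9 px above the projected TCP, so they sit somewhat higher than the nominal end. I'll find their true height by a guarded touch on the stand.

```bash
python3 - <<'E'
from h import *
f0=np.mean([ctrl.sense()["force"] for _ in range(3)],0)
z=.085
ctrl.line_to(uv(.437,-.078,.070),speed=.06)
z=.070
while z>.045:
    s=ctrl.sense(); df=s["force"]-f0
    print(round(z,4),s["tcp_pos"].round(4),df.round(2),round(s["t"],2))
    if abs(df[2])>3: break
    z-=.0025; ctrl.line_to(uv(.437,-.078,z),speed=.02)
c=cams.camera("scene"); cv2.imwrite("pics/scene2.png",cv2.resize(c["color"][120:320,120:380],None,fx=3,fy=3))
E
```

```text
0.07 [ 0.4176 -0.1492  0.0695] [ 0.76  0.9  -0.21] 5.57
0.0675 [ 0.4181 -0.1491  0.0675] [ 1.36  0.09 -0.07] 5.84
0.065 [ 0.4181 -0.149   0.0649] [ 0.78 -0.09 -0.22] 6.12
0.0625 [ 0.418  -0.1491  0.0624] [0.4  1.21 0.37] 6.39
0.06 [ 0.418  -0.1491  0.0599] [0.99 1.57 0.99] 6.67
0.0575 [ 0.418  -0.149   0.0574] [ 1.33  0.7  -0.04] 6.94
0.055 [ 0.418  -0.149   0.0549] [0.75 1.6  0.1 ] 7.22
0.0525 [ 0.418  -0.1491  0.0524] [0.48 0.18 0.05] 7.49
0.05 [ 0.4181 -0.1491  0.0499] [ 0.68 -0.24 -0.12] 7.77
0.0475 [ 0.418  -0.149   0.0474] [ 1.83 -0.11  0.57] 8.04
```

View pics/scene2.png

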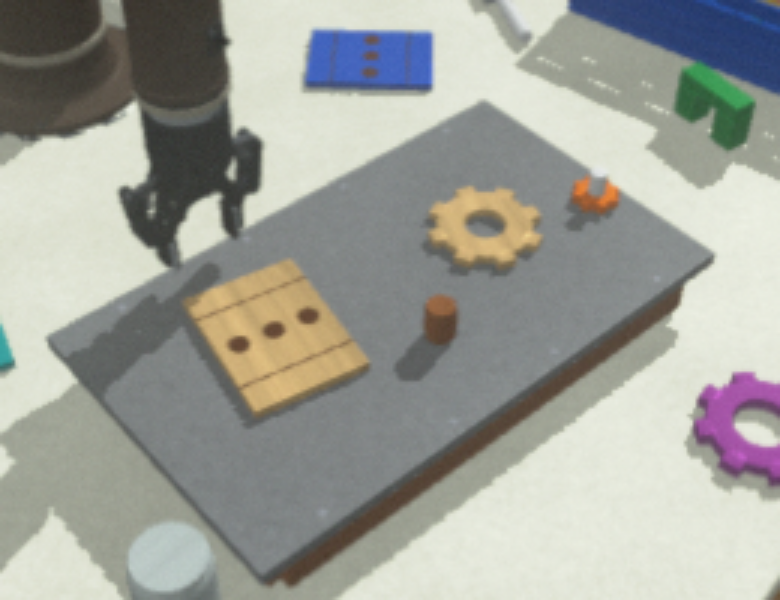

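```bash
python3 - <<'E'
from h import *
s=ctrl.sense();p=s["tcp_pos"];print(p,s["gripper_width"])
w=cams.camera("wrist"); cv2.imwrite("pics/w2.png",w["color"])
c=cams.camera("top"); im=cv2.resize(c["color"][180:260,270:370],None,fx=7,fy=7,interpolation=cv2.INTER_CUBIC)
for n in("top","scene"):
    print(n,proj(cams.camera(n),np.array([p+a*np.r_[V,0]+np.r_[0,0,b] for a in(-.035,.035) for b in(0,.02)])).round(1).tolist())
cv2.imwrite("pics/t2.png",im)
E
```

```text
[ 0.41808921 -0.14907308  0.04493804] 0.059856905147722024
top [[322.3, 224.6], [323.5, 223.8], [299.5, 221.0], [300.3, 220.2]]
scene [[177.5, 217.6], [176.7, 212.5], [197.9, 206.3], [197.4, 201.2]]
```

View pics/w2.png

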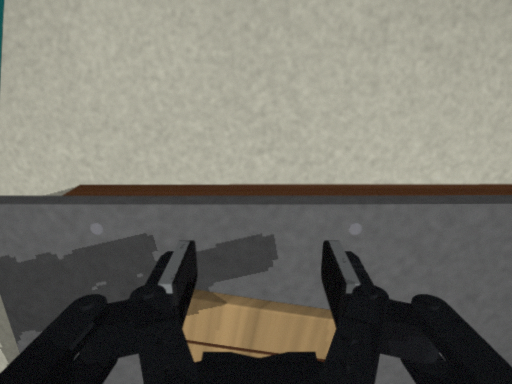

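View pics/t2.png

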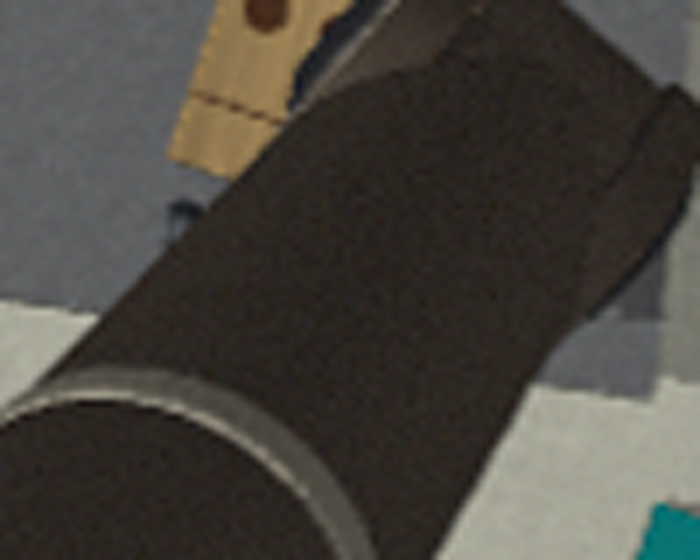

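```bash
python3 - <<'E'
from h import *
w=cams.camera("wrist"); p=ctrl.sense()["tcp_pos"]; im=w["color"].copy()
for b,col in((0,(0,0,255)),(.02,(0,255,0)),(.04,(255,0,0))):
    for a in(-.03,0,.03):
        q=proj(w,p+a*np.r_[V,0]+np.r_[0,0,b])[0]; print(b,a,q.round(1)); cv2.circle(im,tuple(int(x) for x in q),3,col,-1)
o=-np.array(w["R"]).T@w["t"]; print("cam",o, "fwd",np.array(w["R"])[2], w["fx"],w["k1"])
# stand near edge and board rear corners seen in wrist
print(ray(w,[(190,203),(330,203),(500,203)],.06)); print((ray(w,[(190,203),(330,203)],.06)[:,:2]@U))
print(ray(w,[(187,290),(335,308)],.07)[:,:2]@np.c_[U,V])
cv2.imwrite("pics/w2b.png",im)
print(ctrl.sense()["force"])
E
```

```text
0 -0.03 [208. 224.]
0 0 [259.5 224.1]
0 0.03 [311.  224.1]
0.02 -0.03 [202.4 240.1]
0.02 0 [259.6 240.3]
0.02 0.03 [316.8 240.2]
0.04 -0.03 [195.5 260.2]
0.04 0 [259.7 260.4]
0.04 0.03 [323.9 260.2]
cam [ 0.33855747 -0.13628782  0.21874611] fwd [ 0.31157201 -0.05172368 -0.94881376] 327.66352999522087 -0.06170057485413792
[[ 0.39348438 -0.18170106  0.06      ]
 [ 0.40547638 -0.10980192  0.06      ]
 [ 0.42106544 -0.01819153  0.06      ]]
[0.41807731 0.41803806]
[[ 0.46458591 -0.11718825]
 [ 0.47647137 -0.03626134]]
[-0.5875143   1.1537805   0.63068535]
```

View pics/w2b.png

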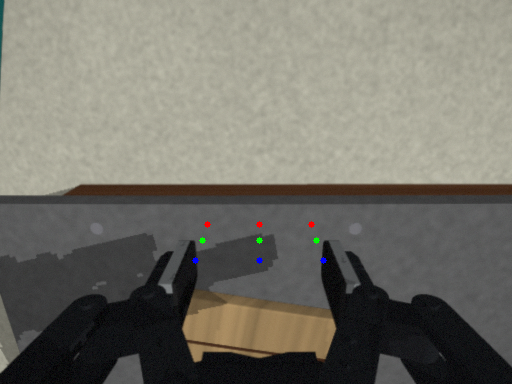

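All three views agree that the fingertips are about 35–40 mm above the reported TCP, and no contact was felt at TCP z = 0.045. They are over the stand, because the wrist view also puts its near edge at u = 0.418. I'll continue the guarded descent.

```bash
python3 - <<'E'
from h import *
f0=np.mean([ctrl.sense()["force"] for _ in range(3)],0)
z=.045
while z>.008:
    z-=.002; ctrl.line_to(uv(.437,-.078,z),speed=.02)
    s=ctrl.sense(); df=s["force"]-f0
    if abs(df[2])>3: break
print(round(z,4),s["tcp_pos"].round(4),df.round(2),round(s["t"],2))
w=cams.camera("wrist"); cv2.imwrite("pics/w3.png",w["color"])
E
```

```text
0.023 [ 0.4183 -0.1492  0.0233] [-0.97 -0.59  6.74] 11.37
```

View pics/w3.png

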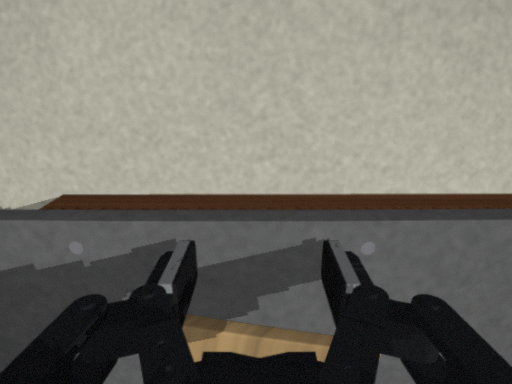

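Contact came at TCP z = 0.0235, so the tips end about 36.5 mm behind the nominal TCP. I'll push at z = 0.0265, which puts the tips at 0.063, about 7 mm below the board's top.

```bash
python3 - <<'E'
from h import *
ctrl.line_to(uv(.437,-.078,.0268),speed=.03)
ctrl.line_to(uv(.515,-.078,.0268),speed=.05)
s=ctrl.sense(); print(s["t"],s["tcp_pos"],s["force"])
c=cams.camera("scene"); cv2.imwrite("pics/scene3.png",cv2.resize(c["color"][120:320,120:380],None,fx=3,fy=3))
q=quad(ray(c,big(board_mask(c["color"])*np.uint8(1),tuple(map(float,proj(c,[uv(.60,-.082,.07)])[0]))),.07)[:,:2]); print((q@np.c_[U,V]).round(4).tolist())
E
```

```text
13.4 [ 0.49500761 -0.1618944   0.0268551 ] [ 0.34326301  1.07203416 -0.51975721]
[[0.5305, -0.1261], [0.6812, -0.1266], [0.68, -0.0151], [0.5291, -0.0157]]
```

View pics/scene3.png

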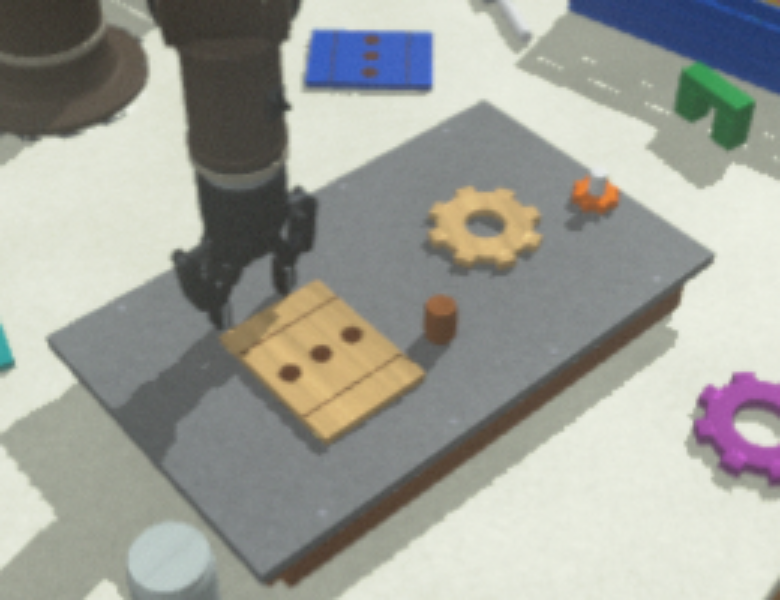

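The board has squared up against the two fingers (edges within 0.7° of the stand's direction), and its left edge clears the roller by about 20–30 mm. Next I'll push to roughly 20 mm short and measure again.

```bash
cat >> h.py <<'E'
def far(c,n):
    px={"top":[(206,113),(372,138)],"scene":[(356,208),(210,298)]}[n]
    m=cv2.morphologyEx(stand_mask(c["color"]),cv2.MORPH_OPEN,np.ones((3,3)))
    cs=np.vstack(cv2.findContours(m,cv2.RETR_LIST,cv2.CHAIN_APPROX_NONE)[0])
    P=ray(c,cs,.06)[:,:2]; g=ray(c,px,.06)[:,:2]
    a,b,k=line(P,g[0],g[1],tol=.02)
    return a,b,k
def meas(n,u,v=-.075):
    c=cams.camera(n)
    q=quad(ray(c,big(board_mask(c["color"]),tuple(map(float,proj(c,[uv(u,v,.07)])[0]))),.07)[:,:2])
    B=q@np.c_[U,V]; o=np.argsort(B[:,0]); fr=q[o[2:]]; fr=fr[np.argsort(fr@V)]
    e=fr[1]-fr[0]
    a,b,k=far(c,n); ang=lambda d:np.degrees(np.arctan2(d[1],d[0]))
    d=(a-b)/np.linalg.norm(a-b); nrm=np.array([d[1],-d[0]])
    print(n,"board",B.round(4).tolist(),"| edge u",(a@U).round(4),(b@U).round(4),k,"| front out mm",((fr.mean(0)-b)@nrm*1000).round(1),
     "front-edge angle diff",(ang(e)-ang(d)).round(2), "sides",[round(float(np.linalg.norm(x)),4) for x in np.roll(q,-1,0)-q], "t",ctrl.sense()["t"])
    return c
E
python3 - <<'E'
from h import *
ctrl.line_to(uv(.590,-.075,.0268),speed=.05)
c=meas("scene",.68); cv2.imwrite("pics/scene4.png",cv2.resize(c["color"][120:320,120:380],None,fx=3,fy=3))
try: meas("top",.70)
except Exception as e: print(e)
E
```

```text
scene board [[0.6042, -0.1231], [0.7648, -0.1236], [0.7644, -0.0126], [0.6043, -0.012]] | edge u 0.7478 0.7329 152 | front out mm 27.4 front-edge angle diff 1.96 sides [0.1606, 0.1111, 0.1601, 0.111] t 15.15
max() iterable argument is empty
```

View pics/scene4.png

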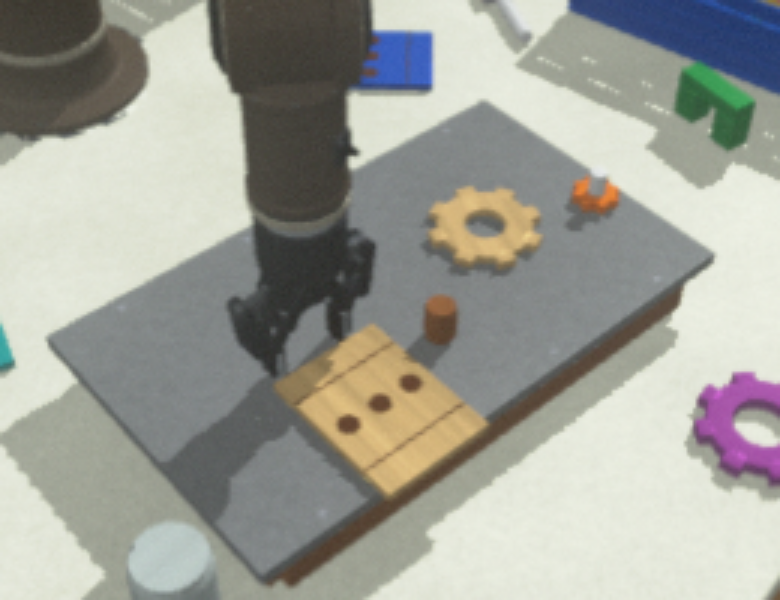

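The board mask now takes in the crate's brown front (length reads 160 mm), so the raw "27 mm out" is wrong. Taking the trailing end at 0.6043 plus 0.1507 gives a front at 0.755, against the clean far edge at 0.7466. That is about 9 mm out, and the TCP travel agrees. I need about 20 mm more, then I'll retreat and check in the unobstructed top view.

```bash
python3 - <<'E'
from h import *
ctrl.line_to(uv(.609,-.075,.0268),speed=.03)
ctrl.line_to(uv(.570,-.075,.0268),speed=.06)
ctrl.line_to(uv(.50,-.075,.2),speed=.15)
ctrl.move_to(np.array([.25,.5,.25]),ctrl.sense()["orientation"])
print(ctrl.sense()["t"])
for n in("top","scene"):
    c=cams.camera(n); f=c["color"][90:290,180:440] if n=="top" else c["color"][120:320,120:380]
    cv2.imwrite(f"pics/{n}5.png",cv2.resize(f,None,fx=3,fy=3,interpolation=cv2.INTER_CUBIC))
    try: meas(n,.69)
    except Exception as e: print(e)
E
```

```text
20.65
top board [[0.6214, -0.1171], [0.769, -0.1192], [0.7678, -0.011], [0.6218, -0.012]] | edge u 0.7379 0.7367 88 | front out mm 31.3 front-edge angle diff 0.75 sides [0.1475, 0.1082, 0.146, 0.1051] t 20.75
scene board [[0.6238, -0.1235], [0.774, -0.1229], [0.7739, -0.0113], [0.624, -0.0135]] | edge u 0.7355 0.7217 82 | front out mm 48.3 front-edge angle diff 1.7 sides [0.1502, 0.1116, 0.1498, 0.1101] t 20.85
```

View pics/top5.png

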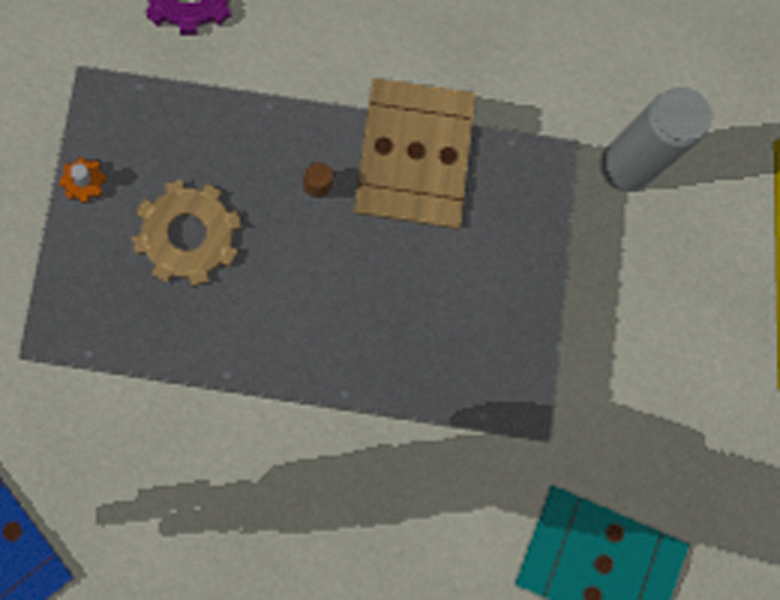

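View pics/scene5.png

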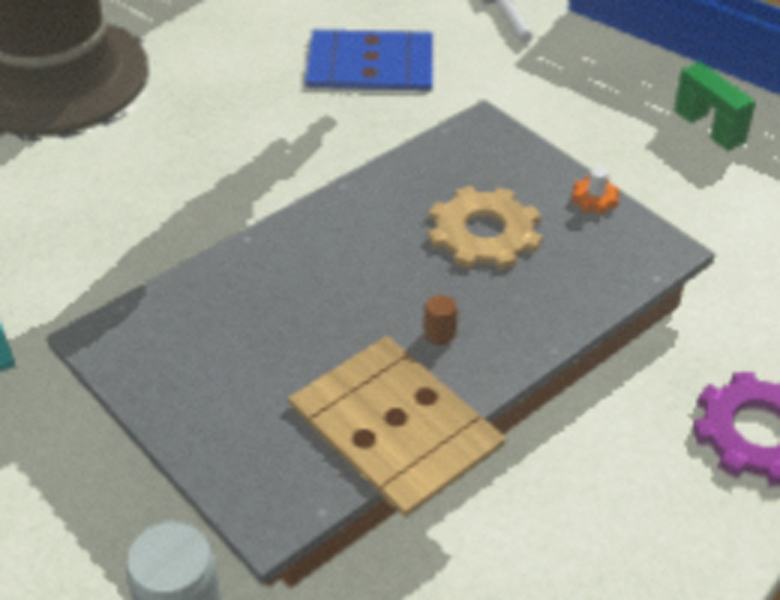

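```bash
python3 - <<'E'
from h import *
s=ctrl.sense(); print(s["t"],s["tcp_pos"]); ctrl.hand_in()
E
```

```text
20.85 [0.2505659  0.49966056 0.25001331]
the job is handed in; nothing more can be done
```

The board now hangs about 30 mm over the stand's far edge, square to it, and I handed the job in at 20.85 s. I pushed it with two spread fingers held square to the edge, and that also took out its initial 10° turn. The arm then backed off clear of everything.

**Last checks**
- **Overhang:** the top view gives 31–32 mm. The scene view gives about 27 mm, measured against the edge line found before the push. Both are within 22–38 mm, and the scored line lies on the edge in both pictures.
- **Squareness:** the board is within about 1° of square in the top view.
- **Bystanders:** roller, gear plate, knob gear, can and arch appear at the same pixels as before. I judged this by eye and did not measure displacements. The brush is outside or cut off in my last crops, but the arm went nowhere near it.

**What disagreed**
- **Fingertip height:** with the jaws at 60 mm, the fingertips ended about 36 mm behind the reported TCP. I found this from the pictures and a light touch on the stand (about 7 N), and set the pushing height from it.
- **Scene-view edge:** after the push, the automatic edge fit in the scene view picked up the crate's brown front and read 48 mm out. I rejected that reading.
- **Camera offset:** the scene and top views differ by about 5–8 mm in absolute position, so I only compared board and edge within the same picture.

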